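Clamp the cheese-press rod in the V-block jig

TASK

Take the steel press rod off its white draining rest and lower it gently into the jig's two V-blocks, short of the end stop so that the stop is not touched yet. Then slide it along the Vs until it has pushed the stop's sprung plunger fully in, without forcing it, let go, and swing the clamp all the way down onto it. Do not disturb the mould, the basket or the cheese.

Things in the scene. Friction and masses are not known exactly. Their poses are not given: they have to be found in the camera images.
- rod_center (a point): Centre of the press rod: a plain round stainless tube with small drilled holes, 32 mm diameter, 220 mm long, 0.4 to 0.75 kg, both ends alike. x runs along the rod's axis. It starts lying level on the white draining rest, axis 55 mm above the table.
- rest: White draining rest, fixed: base 190 x 75 mm, 8 mm thick, with two notched supports 18 mm thick, 60 mm wide, 156 mm apart along its x axis; horns end 51 mm above the table. The middle 138 mm under the rod is free for fingers down to 8 mm above the table. Origin: centre of its underside, z up.
- bed: V-block jig, fixed. Origin on the table midway between the V-blocks; x along the seat towards the end stop, z up. Base plate 12 mm thick, 100 mm wide, x = -105 to 205 mm. Two dark steel V-blocks at x = -70 and 70 mm: 22 mm thick along x, 68 mm wide, 77 mm high, upright 90 degree Vs open on top over y = 0. Between them fingers have room down to the base plate.
- seat (a point): On the axis of a seated rod (y = 0 and 75 mm above the table in the bed's frame), midway between the V-blocks; x along the seat. The rod must not be let go more than 3 mm above it, nor pressed on any part of the jig with more than about 40 N in all. The Vs centre the rod once the fingers let go of it.
- lay (a point): Where the rod's centre can be laid so that it is clear of the end stop wherever that stands: on the seat axis, 40 mm to the -x side of seat. The rod slides along the Vs towards +x with a drag of some 3 to 8 N.
- plunger (a joint): How far the end stop's plunger is pushed in, m: 0 free, 0.010 fully in. It faces the rod's end, 22 mm across, on an aluminium bracket set by hand, its place not measured: its free face is at bed x = 80 to 120 mm. Its spring is light (1.2 N): the let-go rod keeps it in. Once in, its rubber nose gives 4 mm at 4 N/mm, then is solid: 5 to 12 N over the drag means fully in.
- clamp (a joint): Swing clamp's angle above level, rad: 0 fully down (hard stop), starts upright, 1.5 to 1.7. Its stiff hinge (0.6 N m) stays where it is left. Flat steel arm 18 mm wide above the V-block at x = -70 mm; when down it crosses the rod and its sprung rubber foot (2 N/mm) presses it with about 6 N. Moving it takes about 5 N at the handle, the last bit 8 N.
- clamp_grip (a point): Middle of the clamp's handle: black round bar, 14 mm diameter, along the bed's x, sticking out 60 mm to the -x side from the arm's end (this point is 38 mm from the arm's middle line), 145 mm from the hinge axis. In the bed's frame: clamp down x = -108, y = 80, z = 108 mm; upright x = -108, y = -65, z = 253 mm.
- clamp_hinge (a point): Point on the clamp's hinge axis, at the middle of the arm's width; bed frame x = -70, y = -65, z = 108 mm. The axis runs along the bed's x. The clamp swings down from upright towards the bed's +y side.
- mould: Grey round pipe mould, open on top, 100 mm across, 100 mm high, loose; origin at the centre of its underside. Leave it alone.
- basket: White plastic cup-shaped basket mould, 80 mm across the rim, 100 mm high, loose; origin at the centre of its underside. Leave it alone.
- cheese: Pale yellow cheese wheel, 124 mm across, 42 mm high, loose; origin at the centre of its underside. Leave it alone.
Things that resemble listed ones, but are neither listed nor needed, are in the scene too. What is meant by the part that bears rod_center is not blue, purple or red, and is the smaller of those in its own colour.

How it is judged:
By the outcome, as a careful person would: the job done as asked, in the order asked, and still so for the second after the job is handed in, with the robot touching nothing.
It also fails if it takes over 69 s, if anything falls off the work surface, if the arm or the gripper's body presses on something with over 40 N, if the wrist force passes 120 N, or if a joint passes its speed limit or range.

ROBOT

A 7-joint arm with a two-finger parallel gripper is mounted at the origin on the work surface. World frame = base frame: x ahead of the robot, y to its left, z up, the work surface at z = 0. Lengths are in m, angles in rad, forces in N, time in s.
With the tool pointing down it reaches from about 0.4 to 0.85 m from the base axis. Payload 10.4 kg.
Tool frame: the origin (TCP) lies between the finger pads; the fingertips stand 22 mm ahead of it and the grasp point (between the pads) lies 3 mm ahead of it; z points along the fingers, y is the line along which they close (so a half turn about z gives the same grasp; the last joint's range is limited). The gripper opens to 85 mm and grips with 20 to 120 N. Pads are 22 mm wide; open, the fingers measure 114 mm over their backs; the gripper's body (76 mm by 85 mm) begins 54 mm behind the grasp point. The pads swing forward as they close: fully open they stand 13 mm farther back than shut.
Start: joints at [1.268, 0.332, -0.065, 1.46, 0.022, 1.35, -0.088], TCP at [0.173, -0.601, 0.253] pointing down, gripper open.
Joint ranges: [-2.6, 2.6], [-0.5, 2.12], [-1.47, 1.34], [0.16, 2.42], [-1.27, 4.41], [0.06, 2.06], [-2.6, 2.6]. Speed limits (rad/s): [2.22, 2.22, 2.79, 2.79, 3.14, 3.14, 3.14].

INTERFACE

Orientations are given as a unit quaternion [x, y, z, w].
In Python, from workcell import manip, camera, ticket, boxes_of, outline_of gives the robot as it stands.
- The arm moves only by the tool carry_out, never from a script. Its argument "deltas" is a list of rows, each a list of 5 numbers: the shift along the tool's x, y, z as a fraction of full scale, then the turn about the tool's z as a fraction of full scale, then the opening, from -1 (shut) to 1 (fully open), so that 0 is half open. In form: [[tx, ty, tz, spin, gripper], ...]. A call has 1 to 20 rows; each row is the pose to reach, as a shift and turn from the pose commanded when the call began, along the tool's axes at that moment; what a row does not reach only later rows make up. Full scale, the value 1, is 150 mm for a shift and 30 degrees for a turn. A row lasts 1/8 s, in which the tool goes at most 62.5 mm and 10.7 degrees, less where a joint would pass 70% of its speed; a pose out of reach is approached as far as the arm can. A call with a number of a shift or a turn outside -1 to 1 is refused whole. A call with a gripper value outside its range is refused whole. The fingers move at their own pace and stop on an object; "force" is the grip in N (left out, the last holds). Time passes only in rows, so rows that repeat a pose let the fingers close. It gives the time, the measured TCP pose, the force, the opening and the grip force at its end, in the units of the state.
- manip.get_obs(): the state, without advancing time (a new reading comes with each control period).
- camera(name): name is "scene" or "top" or "wrist"; returns a dict with "img" (384x512x3 uint8, red, green, blue), "depth" (384x512 float32, m along the optical axis (not along the pixel's ray), 0 where there is no reading), "vertical_fov" (degrees; the focal length in pixels is half the picture's height over the tangent of half this angle, whatever the lens; pixels are square), "cx", "cy" (the principal point, pixels), "R" (3x3) and "t" (3): a world point X has camera coordinates R X + t. Camera axes: x right, y down, z forward; pixel columns grow to the right and rows downward; lengths in m; the calibration is good to about 2 mm. A picture is of the moment at which its call begins.
- ticket.hand_in(): hands the job in; it is judged then, once.
Trained networks look in a picture, given as the dict that the camera call returned (one of the last four; its "shot" number tells which), for a name from the list of things; names that differ only in an ending like _2 or _b are one class to them, and where a whole thing is asked for, a point or a joint stands for the part that bears it (a point fixed in the world has none). Each returns a list of dicts, best first, with "conf" (0 to 1); they miss things now and then, are a little off and sometimes report something else, mostly with a low value. They report only what shows in the picture. A call takes as long as a camera call. They do not tell look-alikes from the thing itself.
- boxes_of(query, picture): "position" ([x, y, z] in m, in world coordinates, good to about 4 mm: the middle of the surface that is visible of it).
- outline_of(query, picture): "region" (384x512 bool, what is visible of it).
The state is a dict: "clock": time; "joint_pos": joint angles; "joint_velocities": joint speeds; "tau": joint torques, N m; "position": TCP position; "ee_rot": TCP orientation; "ft_force": force on the tool from outside, world axes, zero at the start; "torque": the same for the moment, N m; "grip_width": opening from 0.0 (shut) to 1.0 (fully open); "grasp_force": force on a finger pad.
Only numpy, scipy, OpenCV 4.12 (cv2) and the standard library are available. Lean on these libraries where they do the work, as an engineer would, in place of code of your own. Each camera call takes 0.05 s, during which the arm holds its last target. There are 200 camera calls.

## Working session

There is one attempt and no reset: what is moved stays moved. The work goes in short steps, Python scripts to look and compute and a tool call to move; the robot and the scene stay as the last step left them, time stands still between calls to the robot, and variables do not carry over. Pictures are saved under pics/ and viewed, at most 13 in all, crops included, and the job is handed in when it is done.

Besides the shell and the picture viewer there is one more tool, called after "Call:" as name(argument=value, ...) on one line, values as JSON. carry_out: Moves the arm, as the interface text tells. Its arguments: {"type":"object","properties":{"deltas":{"type":"array","items":{"type":"array","items":{"type":"number"}}},"force":{"type":"number"}},"required":["deltas"]}

```bash
ls; mkdir -p pics
cat > h.py <<'E'
import numpy as np, cv2
from workcell import manip, camera, ticket, boxes_of, outline_of
def cloud(p):
    h,w=p["depth"].shape; f=h/2/np.tan(np.radians(p["vertical_fov"]/2))
    v,u=np.mgrid[:h,:w]; d=p["depth"]
    c=np.stack([(u-p["cx"])/f*d,(v-p["cy"])/f*d,d],-1)
    return (c-p["t"])@p["R"]   # R^T (c - t)
def proj(p,X):
    f=p["depth"].shape[0]/2/np.tan(np.radians(p["vertical_fov"]/2))
    c=p["R"]@np.array(X)+p["t"]; return c[0]/c[2]*f+p["cx"],c[1]/c[2]*f+p["cy"]
def save(n,im): cv2.imwrite("pics/"+n,cv2.cvtColor(im,cv2.COLOR_RGB2BGR))
E
python3 - <<'E'
from h import *
np.set_printoptions(precision=3,suppress=True)
print(manip.get_obs())
ims=[]
for n in ["scene","top"]:
    p=camera(n); ims.append(p["img"]); np.save(n+".npy",p,allow_pickle=True)
    print(n,p["R"].tolist(),p["t"],p["vertical_fov"])
    for q in ["rod_center","rest","bed","clamp","plunger","mould","basket","cheese","clamp_grip"]:
        print(q,[(np.round(b["position"],3).tolist(),round(b["conf"],2),np.round(proj(p,b["position"])).tolist()) for b in boxes_of(q,p)])
save("a_scene.png",cv2.resize(ims[0],(800,600))); save("a_top.png",cv2.resize(ims[1],(800,600)))
E
```

```text
pics
{'clock': 0.0, 'joint_pos': array([ 1.268,  0.333, -0.065,  1.461,  0.022,  1.35 , -0.089]), 'joint_velocities': array([ 0.001,  0.002,  0.002,  0.   , -0.001, -0.001,  0.001]), 'tau': array([  0.   , -62.545,   0.049, -39.161,   0.016,   0.01 ,   0.   ]), 'position': array([ 0.173, -0.6  ,  0.253]), 'ee_rot': array([ 0.99 ,  0.139, -0.   , -0.001]), 'ft_force': array([-0.182,  0.615,  0.483]), 'torque': array([0.078, 0.05 , 0.014]), 'grasp_force': 0.0, 'grip_width': 0.9995492757249036}
scene [[0.6731836921055014, 0.7392117812496624, -0.019739785837412864], [0.43832077700850647, -0.42038384476622126, -0.7944509547493971], [-0.5955657924409903, 0.5261590686487034, -0.6070074310524249]] [-0.414 -0.086  1.692] 45.04687747239718
rod_center [([0.548, 0.484, 0.019], 0.97, [347.0, 170.0]), ([0.566, 0.203, 0.063], 0.7, [295.0, 197.0]), ([0.31, 0.226, 0.036], 0.68, [246.0, 167.0]), ([0.265, -0.254, 0.035], 0.67, [115.0, 225.0]), ([0.295, 0.529, 0.027], 0.67, [302.0, 136.0])]
rest [([0.565, 0.214, 0.009], 0.6, [296.0, 209.0])]
bed [([0.539, -0.215, 0.02], 0.7, [179.0, 272.0])]
clamp [([0.
[... 783 characters left out ...]
7], 0.71, [143.0, 266.0]), ([0.239, -0.234, 0.04], 0.55, [364.0, 269.0]), ([0.51, -0.093, 0.084], 0.5, [319.0, 192.0]), ([0.733, 0.24, 0.038], 0.3, [222.0, 140.0])]
rest [([0.546, 0.223, 0.006], 0.88, [229.0, 191.0])]
bed [([0.509, -0.195, 0.009], 0.91, [345.0, 195.0])]
clamp [([0.558, -0.306, 0.254], 0.78, [391.0, 162.0])]
plunger [([0.508, -0.089, 0.081], 0.63, [318.0, 193.0])]
mould [([0.733, 0.24, 0.038], 0.83, [222.0, 140.0])]
basket [([0.729, -0.232, 0.052], 0.84, [352.0, 133.0])]
cheese [([0.74, -0.038, 0.04], 0.85, [298.0, 134.0]), ([0.502, -0.196, 0.013], 0.72, [345.0, 197.0])]
clamp_grip [([0.558, -0.303, 0.256], 0.7, [391.0, 162.0]), ([0.507, -0.194, 0.008], 0.36, [344.0, 196.0])]
```

View pics/a_scene.png

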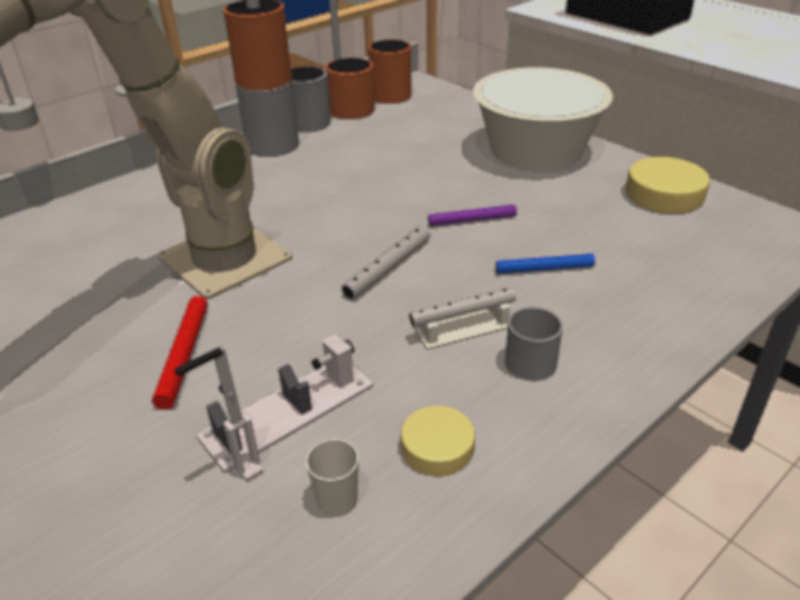

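View pics/a_top.png

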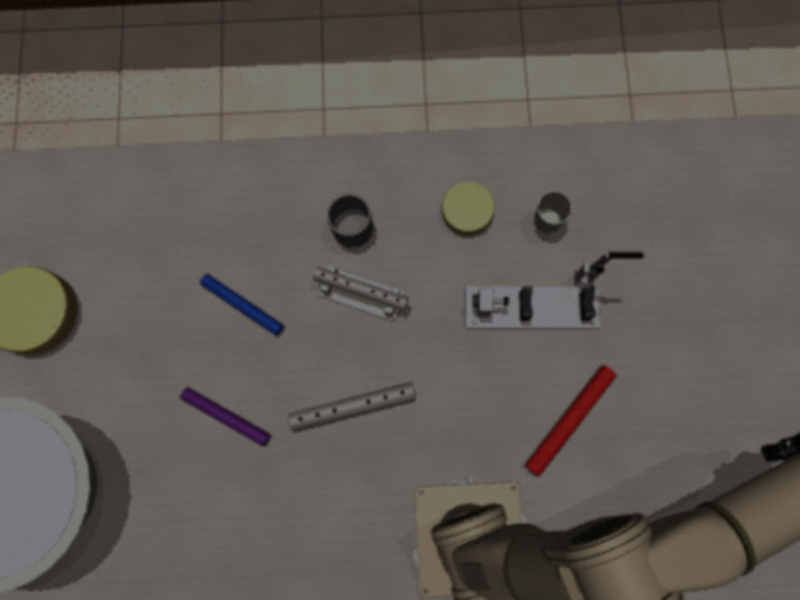

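Candidates (800 px scene view): the steel tube on the rest (462,305), a larger steel tube on the table (388,262), purple (472,214), blue (545,263) and red (180,350). I choose the smaller steel tube, on the white rest. Next I measure it and the jig, and check the choice in a crop.

Run:
```python
from h import *
np.set_printoptions(precision=4,suppress=True)
ims=[]
for n in ["scene","top"]:
    p=np.load(n+".npy",allow_pickle=True).item(); C=cloud(p)
    tb=C[(p["depth"]>0)&(abs(C[...,0]-.4)<.25)&(abs(C[...,1])<.4)&(abs(C[...,2])<.01)]
    print(n,"table z",np.median(tb[:,2]))
    def sel(c,r,z0,z1): 
        m=(np.hypot(C[...,0]-c[0],C[...,1]-c[1])<r)&(C[...,2]>z0)&(C[...,2]<z1); return C[m]
    P=sel((.55,.215),.16,.056,.085); (cx,cy),(w,h),a=cv2.minAreaRect((P[:,:2]*1000).astype(np.float32))
    v=np.linalg.svd(P[:,:2]-P[:,:2].mean(0),full_matrices=False)[2][0]
    print("rod",len(P),"mid",cx,cy,w,h,"yaw",np.degrees(np.arctan2(v[1],v[0]))%180,"ztop",np.percentile(P[:,2],95))
    P=sel((.51,-.19),.2,.006,.018); r=cv2.minAreaRect((P[:,:2]*1000).astype(np.float32)); print("plate",len(P),r, np.median(P[:,2]))
    P=sel((.52,-.19),.2,.055,.085); 
    # clusters along y
    for lo in np.arange(-.34,-.04,.01):
        Q=P[(P[:,1]>=lo)&(P[:,1]<lo+.01)]
        if len(Q): print(round(lo,3),len(Q),"x",Q[:,0].min(),Q[:,0].max(),"z",Q[:,2].max())
    c=p["img"][150:240,160:350] if n=="scene" else p["img"][120:240,160:420]
    ims.append(cv2.resize(c,(780,290)))
save("b.png",np.vstack(ims))
```

```text
scene table z 0.0001038575833333622
rod 700 mid 617.5315551757812 188.71649169921875 221.97225952148438 164.50621032714844 yaw 47.680929414988455 ztop 0.07655948543907888
plate 2138 ((540.605224609375, -197.745849609375), (342.5742492675781, 297.2804260253906), 74.67321014404297) 0.011980690650392634
-0.33 10 x 0.5649025556091389 0.5763785924607676 z 0.08384089442447835
-0.32 54 x 0.5197742131495119 0.5799461929248027 z 0.08498357840141652
-0.31 69 x 0.4634567119168589 0.5288650539187696 z 0.07936134118276762
-0.3 87 x 0.4662910570069124 0.5827906493522484 z 0.08476756304422305
-0.29 47 x 0.4678230294104078 0.5812929216866993 z 0.08406527232268066
-0.27 2 x 0.7012194017776123 0.7036626267280581 z 0.08164192120587611
-0.26 13 x 0.6859118520838661 0.6921590720013749 z 0.08466728616403166
-0.25 27 x 0.6806565247896035 0.6870456139519142 z 0.08295757229570379
-0.24 29 x 0.6788811948255599 0.6854019904977181 z 0.0842805118445141
-0.23 37 x 0.6787361818496062 0.6860094650533871 z 0.0842016576691701
-0.22 42 x 0.682104761876005 0.6931845277749635 z 0.08411551498039173
-0.21 55 x 0.687247148
[... 2312 characters left out ...]
.15 31 x 0.47308121993866 0.5422213317832572 z 0.07829022855367189
-0.12 3 x 0.5001033300158911 0.5168648133081271 z 0.08061464771084935
-0.11 12 x 0.49926892305691917 0.5176153729616849 z 0.08487891859059496
-0.1 9 x 0.5042856236371546 0.5153026616301047 z 0.08418909559587849
-0.09 9 x 0.5058263682622188 0.5158387927185087 z 0.08494404823639068
-0.08 5 x 0.48636795302488917 0.5107659326973943 z 0.08305528603916393
-0.07 5 x 0.48565255160390214 0.48725437713692704 z 0.08099355475839812
-0.06 5 x 0.48525761311046683 0.4881623126436176 z 0.08241931150958912
-0.05 15 x 0.4869480168767006 0.5335033678822853 z 0.08461571968980236
-0.04 5 x 0.499224306501255 0.523385726300454 z 0.08418422123115889
```

View pics/b.png

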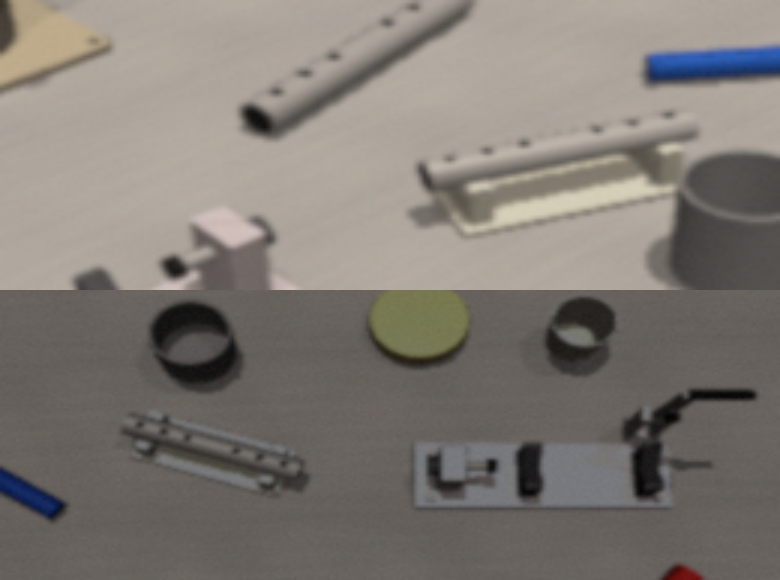

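The crop shows the drilled steel tube lying in the white rest, at about (560,150) in the upper half, with the mould close behind its far end. The choice stands. One cleaner fit of the rod, blocks, plunger and clamp follows.

```bash
cat > fit.py <<'E'
from h import *
np.set_printoptions(precision=4,suppress=True)
for n in ["scene","top"]:
    p=np.load(n+".npy",allow_pickle=True).item(); C=cloud(p).reshape(-1,3)
    def box(x0,x1,y0,y1,z0,z1): return C[np.all((C>[x0,y0,z0])&(C<[x1,y1,z1]),1)]
    def rect(P): (c,d,a)=cv2.minAreaRect((P[:,:2]*1000).astype(np.float32)); return np.round([*c,*d,a],1),len(P)
    P=box(.45,.65,.08,.34,.06,.085); m=abs(P[:,0]-(.556+(.21-P[:,1])*-.3))<.04; P=P[m]; print(n,"rod",rect(P),P[:,2].max())
    A=box(.44,.545,-.325,-.275,.066,.082); B=box(.44,.56,-.185,-.14,.066,.082)
    print("VA",rect(A),"VB",rect(B))
    print("plate",rect(box(.44,.585,-.36,.04,.008,.016)))
    Q=box(.49,.53,-.13,-.085,.06,.1); print("plunger",Q.min(0),Q.max(0),len(Q))
    print("clamp",[ (len(h),h.mean(0)) for h in [box(.53,.6,-.36,-.25,z,z+.02) for z in np.arange(.1,.3,.02)] if len(h)])
    for z0 in (.235,):
        H=box(.5,.62,-.38,-.24,z0,.29); print("handle",H.min(0),H.max(0))
E
python3 fit.py
```

```text
scene rod (array([560.3, 214.1, 221.5,  39.7,  69.2]), 482) 0.07583690278713733
VA (array([ 497.5, -299. ,   22.3,   66.5,   84.4]), 84) VB (array([ 508.4, -158.8,   22.7,   71.1,   87.4]), 119)
plate (array([ 522.4, -178.4,  311.4,  133.9,   87.8]), 1921)
plunger [ 0.5031 -0.1157  0.0652] [ 0.5216 -0.0862  0.0878] 72
clamp [(139, array([ 0.5718, -0.3033,  0.1126])), (58, array([ 0.5681, -0.3027,  0.1293])), (51, array([ 0.5671, -0.3024,  0.1508])), (63, array([ 0.5627, -0.303 ,  0.1713])), (55, array([ 0.5644, -0.3024,  0.1898])), (59, array([ 0.5632, -0.3021,  0.2099])), (59, array([ 0.562 , -0.3023,  0.2304])), (180, array([ 0.5595, -0.3247,  0.2541])), (31, array([ 0.5579, -0.324 ,  0.2609]))]
handle [ 0.5481 -0.369   0.2353] [ 0.5654 -0.2921  0.263 ]
top rod (array([557.4, 216.2, 220.5,  31.1,  68.1]), 495) 0.08039348753307139
VA (array([ 499.9, -297.1,   23.6,   69.6,   87.7]), 81) VB (array([ 507.2, -157.7,   22. ,   68.7,   85.9]), 82)
plate (array([ 513.7, -156.1,  140.1,  388.9,    0.3]), 1243)
plunger [ 0.4993 -0.1117  0.0694] [ 0.5176 -0.0857  0.0891] 38
clamp [(29, array([ 0.565 , -0.2905,  0.1113])), (17, array([ 0.5613, -0.2888,  0.1261])), (4, array([ 0.5603, -0.2921,  0.1517])), (26, array([ 0.5499, -0.2979,  0.1739])), (18, array([ 0.553 , -0.2958,  0.1866])), (12, array([ 0.5554, -0.2962,  0.2109])), (10, array([ 0.5543, -0.2968,  0.2297])), (82, array([ 0.5545, -0.3254,  0.2549])), (31, array([ 0.5525, -0.3225,  0.2621]))]
handle [ 0.5457 -0.3665  0.2352] [ 0.5631 -0.2898  0.2658]
```

Call:
carry_out(deltas=[[0.22,-0.25,0,0,1],[0.44,-0.5,0,0,1],[0.66,-0.75,0,0,1],[0.88,-1,0,0,1]])

```text
clock: 1.5
position: [0.2587, -0.4186, 0.2535]
ee_rot: [0.99, 0.139, 0.0, 0.0]
ft_force: [0.3, 0.0, 0.7]
grip_width: 0.999
grasp_force: 0.0
```

Call:
carry_out(deltas=[[0.22,-0.25,0,0,1],[0.44,-0.5,0,0,1],[0.66,-0.75,0,0,1],[0.88,-1,0,0,1]])

```text
clock: 2.0
position: [0.344, -0.2379, 0.2536]
ee_rot: [0.99, 0.139, 0.0, 0.0]
ft_force: [1.1, -0.7, -0.6]
grip_width: 1.002
grasp_force: 0.0
```

Call:
carry_out(deltas=[[0.22,-0.25,0,0,1],[0.44,-0.5,0,0,1],[0.66,-0.75,0,0,1],[0.88,-1,0,0,1]])

```text
clock: 2.5
position: [0.4295, -0.0573, 0.2536]
ee_rot: [0.99, 0.139, 0.0, 0.0]
ft_force: [0.6, 0.1, -0.8]
grip_width: 0.999
grasp_force: 0.0
```

Call:
carry_out(deltas=[[0.22,-0.25,0,-0.25,1],[0.44,-0.5,0,-0.5,1],[0.66,-0.75,0,-0.75,1],[0.88,-1,0,-1,1],[0.88,-1,0,-1,1]])

```text
clock: 3.12
position: [0.5146, 0.1258, 0.2531]
ee_rot: [0.919, 0.394, 0.0, -0.001]
ft_force: [-0.1, 0.5, -0.6]
grip_width: 1.001
grasp_force: 0.0
```

```bash
cat >> h.py <<'E'
from scipy.spatial.transform import Rotation as Rn
def togo(xyz,yaw):
    """shift (fractions) in tool axes and spin fraction to reach TCP xyz with tool x at yaw (deg, mod 180)"""
    o=manip.get_obs(); R=Rn.from_quat(o["ee_rot"]).as_matrix()
    d=R.T@(np.array(xyz)-o["position"])/.15
    y=np.degrees(np.arctan2(R[1,0],R[0,0])); s=-((yaw-y+90)%180-90)/30
    print("t%.2f pos"%o["clock"],o["position"].round(4),"yaw %.2f"%y,"tilt",R[:,2].round(3),"go",d.round(3),"spin %.3f"%s,"f",o["ft_force"].round(1),"w %.3f g %.0f"%(o["grip_width"],o["grasp_force"]),"j",o["joint_pos"].round(2))
E
python3 -c "
from h import *
togo([.558+.0055,.215+.014,.15],68.5)"
```

```text
t3.12 pos [0.5146 0.1258 0.2531] yaw 46.44 tilt [-0.     0.003 -1.   ] go [ 0.722 -0.236  0.689] spin -0.735 f [-0.1  0.5 -0.6] w 1.001 g 0 j [ 0.46  0.22 -0.88  1.68  0.17  1.33 -1.22]
```

Call:
carry_out(deltas=[[0.24,-0.08,0.15,-0.25,1],[0.48,-0.16,0.3,-0.5,1],[0.72,-0.24,0.45,-0.73,1],[0.72,-0.24,0.45,-0.73,1],[0.72,-0.24,0.45,-0.73,1]])

```text
clock: 3.75
position: [0.5636, 0.2235, 0.186]
ee_rot: [0.83, 0.558, -0.0, 0.0]
ft_force: [0.2, 0.3, -0.5]
grip_width: 0.998
grasp_force: 0.0
```

Run:
```python
from h import *
p=camera("wrist"); save("w1.png",p["img"]); C=cloud(p).reshape(-1,3)
P=C[(C[:,2]>.058)&(C[:,2]<.075)&(abs(C[:,0]-.56)<.08)&(abs(C[:,1]-.215)<.14)]
print(len(P),cv2.minAreaRect((P[:,:2]*1000).astype(np.float32)),P[:,2].max())
togo([.558+.0055,.215+.014,.058],68.5)
```

```text
8241 ((558.107666015625, 216.22836303710938), (220.0123291015625, 31.193750381469727), 68.19035339355469) 0.07301661597017267
t3.80 pos [0.5638 0.2232 0.1865] yaw 67.78 tilt [ 0.001 -0.001 -1.   ] go [ 0.036 -0.018  0.856] spin -0.024 f [ 0.6  0.3 -0.7] w 1.004 g 0 j [ 0.24  0.49 -0.91  1.56  0.4   1.28 -1.11]
```

View pics/w1.png

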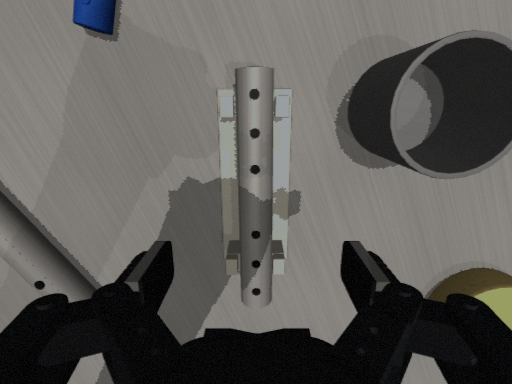

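The wrist view shows the rod centred between the open fingers (axis at column 255, rows 67–305). The mould at the upper right is clear.

Call:
carry_out(deltas=[[0.04,-0.02,0.2,-0.015,1],[0.045,-0.02,0.45,-0.015,1],[0.045,-0.02,0.7,-0.015,1],[0.045,-0.02,0.8,-0.015,1],[0.045,-0.02,0.855,-0.015,1],[0.045,-0.02,0.855,-0.015,1],[0.045,-0.02,0.855,-0.015,-0.4],[0.045,-0.02,0.855,-0.015,-1],[0.045,-0.02,0.855,-0.015,-1],[0.045,-0.02,0.855,-0.015,-1],[0.045,-0.02,0.855,-0.015,-1],[0.045,-0.02,0.855,-0.015,-1],[0.045,-0.02,0.855,-0.015,-1]], force=60)

```text
clock: 5.42
position: [0.5639, 0.2319, 0.0584]
ee_rot: [0.827, 0.562, 0.001, 0.0]
ft_force: [1.0, -1.2, 6.2]
grip_width: 0.357
grasp_force: 58.9
```

```bash
python3 -c "
from h import *
togo([.5637,.2301,.058],68.2)"
```

```text
t5.42 pos [0.5639 0.2319 0.0584] yaw 68.37 tilt [ 0.002  0.    -1.   ] go [-0.012  0.003  0.003] spin 0.006 f [ 1.  -1.2  6.2] w 0.357 g 59 j [ 0.17  0.63 -0.83  1.67  0.52  1.08 -1.2 ]
```

Call:
carry_out(deltas=[[0,0,-0.1,0,-1],[0,0,-0.3,0,-1],[0,0,-0.6,0,-1],[0,0,-0.9,0,-1],[0,0,-1,0,-1],[0,0,-1,0,-1]])

```text
clock: 6.18
position: [0.5632, 0.2318, 0.2074]
ee_rot: [0.827, 0.562, 0.0, 0.0]
ft_force: [0.5, -0.5, -7.4]
grip_width: 0.359
grasp_force: 60.6
```

```bash
python3 -c "
from h import *
togo([.504,-.1813,.208],86.3)"
```

```text
t6.17 pos [0.5632 0.2318 0.2074] yaw 68.38 tilt [ 0. -0. -1.] go [-2.705  0.648 -0.004] spin -0.597 f [ 0.5 -0.5 -7.4] w 0.359 g 61 j [ 0.23  0.48 -0.92  1.53  0.39  1.32 -1.11]
```

Call:
carry_out(deltas=[[-0.15,0.04,0,0,-1],[-0.4,0.1,0,0,-1],[-0.7,0.17,0,0,-1],[-1,0.24,0,0,-1]])

```text
clock: 6.68
position: [0.54, 0.0773, 0.205]
ee_rot: [0.827, 0.562, -0.002, -0.001]
ft_force: [0.0, -0.9, -6.0]
grip_width: 0.354
grasp_force: 60.4
```

Call:
carry_out(deltas=[[-0.3,0.07,0,0,-1],[-0.6,0.14,0,0,-1],[-0.85,0.2,0,0,-1],[-1,0.24,0,0,-1]])

```text
clock: 7.18
position: [0.5178, -0.0762, 0.2051]
ee_rot: [0.828, 0.561, -0.002, -0.001]
ft_force: [1.0, 0.3, -5.3]
grip_width: 0.355
grasp_force: 60.4
```

Call:
carry_out(deltas=[[-0.2,0.05,0,-0.15,-1],[-0.4,0.1,0,-0.3,-1],[-0.6,0.15,0,-0.5,-1],[-0.7,0.17,0,-0.6,-1],[-0.7,0.17,0,-0.6,-1],[-0.7,0.17,0,-0.6,-1]])

```text
clock: 7.92
position: [0.5043, -0.1793, 0.2065]
ee_rot: [0.729, 0.684, -0.0, -0.001]
ft_force: [-0.6, -0.3, -6.6]
grip_width: 0.355
grasp_force: 60.4
```

Run:
```python
from h import *
p=camera("wrist"); save("w2.png",p["img"]); C=cloud(p).reshape(-1,3)
def rect(P): (c,d,a)=cv2.minAreaRect((P[:,:2]*1000).astype(np.float32)); return np.round([*c,*d,a],1),len(P)
def box(x0,x1,y0,y1,z0,z1): return C[np.all((C>[x0,y0,z0])&(C<[x1,y1,z1]),1)]
print("VA",rect(box(.44,.55,-.325,-.275,.066,.08)),"VB",rect(box(.44,.56,-.185,-.14,.066,.08)))
print("rod",rect(box(.46,.55,-.35,.0,.19,.24)), "table",np.median(box(.4,.44,-.3,0,-.01,.01)[:,2]))
Q=box(.49,.53,-.135,-.08,.06,.1); print("plunger",Q.min(0),Q.max(0),len(Q), np.histogram(Q[:,1],20))
togo([.5031,-.2313,.12],86.3)
```

```text
VA (array([ 528.4, -301.4,    3.1,   15.3,    6.3]), 33) VB (array([ 538.7, -158.7,   21.6,    4. ,   88. ]), 106)
rod (array([ 499.5, -152.2,   85.7,  131.6,   17.1]), 26578) table 3.0703901620524626e-05Traceback (most recent call last):
  File "<stdin>", line 7, in <module>
    return umr_minimum(a, axis, None, out, keepdims, initial, where)
ValueError: zero-size array to reduction operation minimum which has no identity
```

View pics/w2.png

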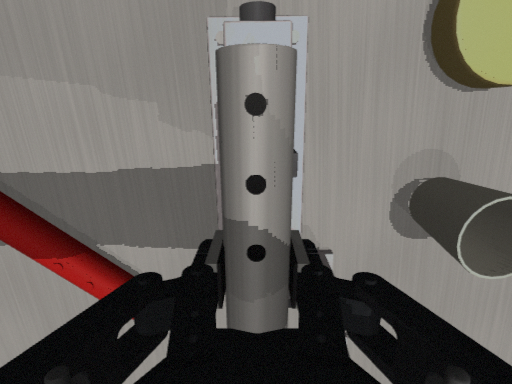

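The view shows the rod held straight over the jig plate (plate edges at columns 210 and 307 in row 20; clamp side to the right). The plate edges will give the bed's centre line.

Run:
```python
from h import *
p=camera("wrist"); C=cloud(p).reshape(-1,3)
P=C[(C[:,2]>.009)&(C[:,2]<.015)&(abs(C[:,0]-.51)<.07)&(C[:,1]>-.3)&(C[:,1]<.02)]
ys=np.arange(-.16,-.03,.005); L=[];H=[]
for y in ys:
    Q=P[abs(P[:,1]-y)<.0025,0]; L.append(np.percentile(Q,.5) if len(Q) else np.nan); H.append(np.percentile(Q,99.5) if len(Q) else np.nan)
L=np.array(L);H=np.array(H); print((L*1e3).round(1),(H*1e3).round(1)); print("plate ymax",P[:,1].max())
ok=(H-L>.095)&(H-L<.104); k=np.polyfit(ys[ok],((L+H)/2)[ok],1); print(ok.sum(),k,"x at -.1",np.polyval(k,-.1),"at -.228",np.polyval(k,-.228),"yaw",90-np.degrees(np.arctan(k[0])))
R=C[(C[:,2]>.212)&(C[:,2]<.24)&(abs(C[:,0]-.505)<.016)&(C[:,1]>-.15)]
print("rod end y",np.percentile(R[:,1],99.7),"top z",np.percentile(R[:,2],99)," z by y",[round(float(np.percentile(R[abs(R[:,1]-y)<.005,2],98)),4) for y in (-.14,-.12,-.1,-.085) if (abs(R[:,1]-y)<.005).any()])
togo([.5031,-.2313,.12],86.3)
```

```text
[456.9 457.3 456.4 457.2 458.  458.4 457.5 458.3 459.1 458.3 458.8 459.4
 460.  459.5 459.8 460.6 460.3 460.5 461.  461.9 461.1 462.  462.4 461.8
 462.5 463.2] [555.  556.4 556.4 556.4 556.3 556.7 556.6 558.  558.  558.  557.9 558.
 558.1 559.4 559.5 559.4 559.6 559.4 559.5 560.9 560.9 560.9 561.  561.
 562.2 562.2]
plate ymax -0.02101704062399485
26 [0.05013334 0.51411824] x at -.1 0.5091049028556018 at -.228 0.5026878352844831 yaw 87.12997403446731
rod end y -0.08587924251558589 top z 0.2209416803844447  z by y [0.2205, 0.2203, 0.2209, 0.2208]
t8.03 pos [ 0.5047 -0.1792  0.2071] yaw 86.44 tilt [-0.001  0.001 -1.   ] go [-0.347  0.012  0.58 ] spin 0.005 f [ 0.7  0.8 -6.5] w 0.355 g 60 j [ 1.01  0.28 -0.87  1.72  0.22  1.25  0.03]
```

Call:
carry_out(deltas=[[-0.12,0.01,0,-0.012,-1],[-0.25,0.01,0,-0.012,-1],[-0.35,0.012,0.1,-0.012,-1],[-0.35,0.012,0.3,-0.012,-1],[-0.35,0.012,0.5,-0.012,-1],[-0.35,0.012,0.65,-0.012,-1],[-0.35,0.012,0.75,-0.012,-1],[-0.35,0.012,0.78,-0.012,-1],[-0.35,0.012,0.8,-0.012,-1],[-0.35,0.012,0.8,-0.012,-1],[-0.35,0.012,0.8,-0.012,-1]])

```text
clock: 9.4
position: [0.5035, -0.2332, 0.0882]
ee_rot: [0.727, 0.687, 0.0, 0.001]
ft_force: [0.0, -0.2, -5.9]
grip_width: 0.356
grasp_force: 60.4
```

```bash
python3 -c "
from h import *
togo([.5030,-.2313,.0777],86.8)
p=camera('scene'); save('s2.png',cv2.resize(p['img'][170:330,90:290],(800,600))); np.save('scene2.npy',p,allow_pickle=True)"
```

```text
t9.40 pos [ 0.5035 -0.2332  0.0882] yaw 86.74 tilt [ 0.001 -0.001 -1.   ] go [ 0.013 -0.004  0.07 ] spin -0.002 f [ 0.  -0.2 -5.9] w 0.356 g 60 j [ 1.    0.45 -0.78  1.8   0.36  1.04  0.03]
```

View pics/s2.png

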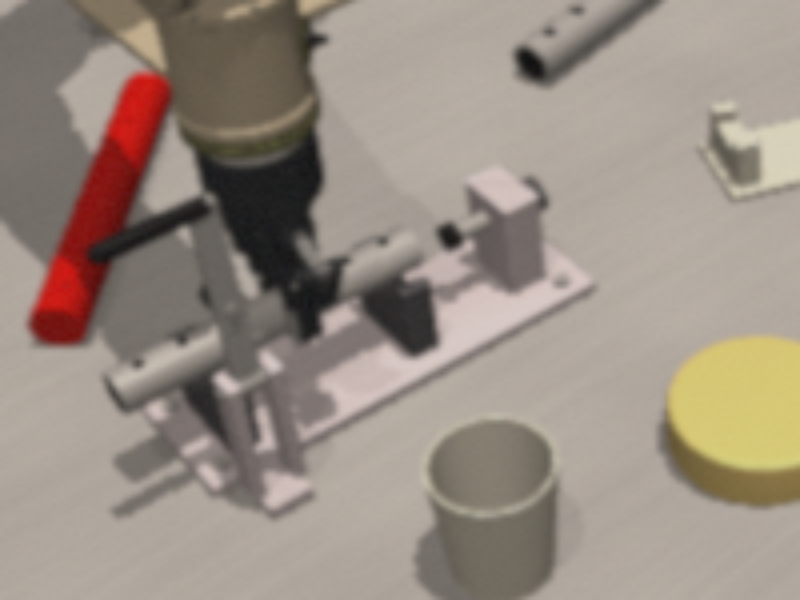

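The rod, (110–420, 240–400), hangs just above both Vs. A gap remains between its end (420,245) and the plunger nose (452,235). I lower it gently.

Call:
carry_out(deltas=[[0,0,0.02,0,-1],[0,0,0.035,0,-1],[0,0,0.045,0,-1],[0,0,0.052,0,-1],[0,0,0.052,0,-1],[0,0,0.052,0,-1]])

```text
clock: 10.2
position: [0.5032, -0.2331, 0.0798]
ee_rot: [0.727, 0.687, 0.0, 0.0]
ft_force: [0.1, -0.7, -6.8]
grip_width: 0.354
grasp_force: 60.4
```

Call:
carry_out(deltas=[[0,0,0.004,0,-1],[0,0,0.007,0,-1],[0,0,0.007,0,-1],[0,0,0.007,0,-1]])

```text
clock: 10.7
position: [0.5034, -0.2331, 0.0789]
ee_rot: [0.727, 0.687, 0.0, 0.0]
ft_force: [1.1, 0.8, -4.1]
grip_width: 0.353
grasp_force: 60.5
```

Call:
carry_out(deltas=[[0,0,0.004,0,-1],[0,0,0.007,0,-1],[0,0,0.007,0,-1],[0,0,0.007,0,-1]])

```text
clock: 11.2
position: [0.5037, -0.2332, 0.0784]
ee_rot: [0.727, 0.687, 0.0, 0.001]
ft_force: [-1.4, 1.1, 6.5]
grip_width: 0.364
grasp_force: 61.7
```

Call:
carry_out(deltas=[[0.015,0,0,0,-1],[0.035,0,0,0,-1],[0.055,0,0,0,-1],[0.075,0,0,0,-1],[0.09,0,0,0,-1],[0.1,0,0,0,-1],[0.1,0,0,0,-1]])

```text
clock: 12.08
position: [0.5044, -0.2206, 0.0784]
ee_rot: [0.727, 0.686, -0.001, 0.002]
ft_force: [0.1, -8.0, 3.7]
grip_width: 0.355
grasp_force: 61.4
```

```bash
python3 -c "
from h import *
togo([.5030,-.2313,.0777],86.8)
p=camera('scene'); save('s3.png',cv2.resize(p['img'][200:280,150:260],(800,580)))
R=cloud(p); f=R.reshape(-1,3); P=f[(abs(f[:,0]-.509)<.014)&(f[:,2]>.064)&(f[:,2]<.1)&(f[:,1]>-.15)&(f[:,1]<-.07)]
for y in np.arange(-.15,-.07,.003): Q=P[(P[:,1]>=y)&(P[:,1]<y+.003)]; print(round((y+.2275)*1e3),len(Q),Q[:,2].max().round(4) if len(Q) else '')
"
```

```text
t12.07 pos [ 0.5044 -0.2206  0.0784] yaw 86.66 tilt [ 0.002 -0.004 -1.   ] go [-0.072 -0.005  0.005] spin -0.005 f [ 0.1 -8.   3.7] w 0.355 g 61 j [ 0.98  0.45 -0.78  1.82  0.37  1.02 -0.01]
78 9 0.0931
81 9 0.0934
84 7 0.092
87 9 0.0925
90 11 0.0912
93 7 0.0899
96 9 0.0917
99 2 0.0819
102 0 
105 0 
108 0 
111 10 0.085
114 13 0.0884
117 11 0.0877
120 5 0.0876
123 4 0.0863
126 5 0.0841
129 4 0.0845
132 5 0.0837
135 4 0.0817
138 5 0.0817
141 5 0.0805
144 5 0.0847
147 22 0.0967
150 22 0.0985
153 6 0.0997
156 7 0.0997
```

View pics/s3.png

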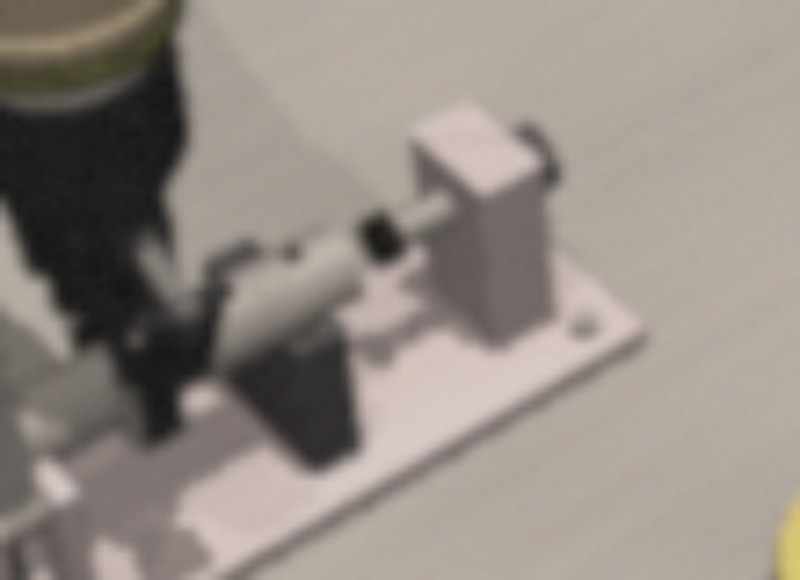

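The rod end, (360,260), is about 11 mm short of the black plunger nose at (380,240), and the drag is about 8 N. I continue sliding.

Call:
carry_out(deltas=[[0.015,0,0,0,-1],[0.03,0,0,0,-1],[0.045,0,0,0,-1],[0.06,0,0,0,-1],[0.06,0,0,0,-1]])

```text
clock: 12.75
position: [0.5048, -0.2116, 0.0784]
ee_rot: [0.727, 0.686, -0.001, 0.002]
ft_force: [0.0, -7.4, 3.4]
grip_width: 0.355
grasp_force: 61.4
```

Call:
carry_out(deltas=[[0.015,0,0,0,-1],[0.03,0,0,0,-1],[0.045,0,0,0,-1],[0.06,0,0,0,-1],[0.06,0,0,0,-1]])

```text
clock: 13.38
position: [0.5052, -0.2028, 0.0784]
ee_rot: [0.728, 0.686, -0.001, 0.002]
ft_force: [-0.2, -7.1, 4.5]
grip_width: 0.35
grasp_force: 61.5
```

Call:
carry_out(deltas=[[0.007,0,0,0,-1],[0.014,0,0,0,-1],[0.014,0,0,0,-1]])

```text
clock: 13.75
position: [0.5053, -0.201, 0.0784]
ee_rot: [0.728, 0.686, -0.001, 0.002]
ft_force: [-0.6, -9.9, 3.1]
grip_width: 0.356
grasp_force: 61.5
```

Call:
carry_out(deltas=[[0.005,0,0,0,-1],[0.01,0,0,0,-1],[0.01,0,0,0,-1]])

```text
clock: 14.12
position: [0.5054, -0.1996, 0.0784]
ee_rot: [0.728, 0.686, -0.001, 0.002]
ft_force: [-0.9, -9.3, 4.2]
grip_width: 0.359
grasp_force: 61.5
```

Call:
carry_out(deltas=[[0.005,0,0,0,-1],[0.01,0,0,0,-1],[0.01,0,0,0,-1]])

```text
clock: 14.5
position: [0.5055, -0.1981, 0.0784]
ee_rot: [0.728, 0.686, -0.001, 0.002]
ft_force: [-0.6, -8.8, 4.4]
grip_width: 0.356
grasp_force: 61.5
```

Call:
carry_out(deltas=[[0.005,0,0,0,-1],[0.01,0,0,0,-1],[0.01,0,0,0,-1]])

```text
clock: 14.88
position: [0.5055, -0.1968, 0.0784]
ee_rot: [0.728, 0.686, -0.001, 0.002]
ft_force: [-0.9, -10.7, 5.4]
grip_width: 0.357
grasp_force: 61.5
```

Call:
carry_out(deltas=[[0.005,0,0,0,-1],[0.01,0,0,0,-1],[0.01,0,0,0,-1]])

```text
clock: 15.25
position: [0.5056, -0.1959, 0.0784]
ee_rot: [0.728, 0.686, -0.001, 0.002]
ft_force: [0.0, -11.1, 4.4]
grip_width: 0.358
grasp_force: 61.5
```

```bash
python3 -c "
from h import *
togo([.5030,-.2313,.0777],86.8)
p=camera('scene'); save('s4.png',cv2.resize(p['img'][200:280,150:260],(800,580)))"
```

```text
t15.25 pos [ 0.5056 -0.1959  0.0784] yaw 86.60 tilt [ 0.001 -0.005 -1.   ] go [-0.237 -0.003  0.006] spin -0.007 f [  0.  -11.1   4.4] w 0.358 g 62 j [ 0.95  0.44 -0.79  1.84  0.37  1.02 -0.05]
```

View pics/s4.png

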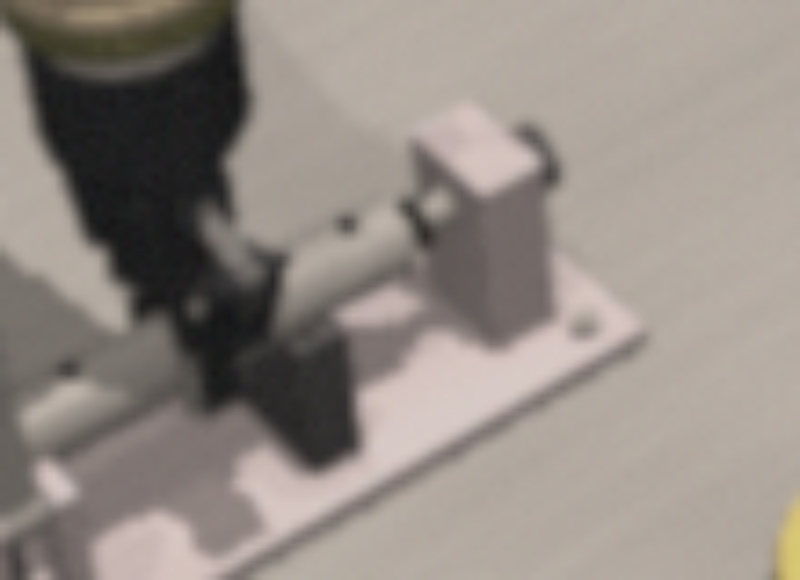

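The plunger nose (415,220) is now pushed close to the bracket and the resistance is rising. I press on in small steps.

Call:
carry_out(deltas=[[0.005,0,0,0,-1],[0.01,0,0,0,-1],[0.01,0,0,0,-1],[0.01,0,0,0,-1]])

```text
clock: 15.8
position: [0.5056, -0.1951, 0.0785]
ee_rot: [0.728, 0.686, -0.002, 0.002]
ft_force: [-1.0, -13.5, 3.6]
grip_width: 0.361
grasp_force: 61.5
```

Call:
carry_out(deltas=[[0.005,0,0,0,-1],[0.01,0,0,0,-1],[0.01,0,0,0,-1],[0.01,0,0,0,-1]])

```text
clock: 16.3
position: [0.5056, -0.1942, 0.0785]
ee_rot: [0.728, 0.685, -0.002, 0.003]
ft_force: [-0.9, -16.4, 2.8]
grip_width: 0.358
grasp_force: 61.5
```

Call:
carry_out(deltas=[[0,0,0,0,-0.1],[0,0,0,0,0],[0,0,0,0,0.2],[0,0,0,0,0.3],[0,0,0,0,0.3],[0,0,0,0,0.3]])

```text
clock: 17.05
position: [0.5057, -0.189, 0.0777]
ee_rot: [0.727, 0.687, 0.0, 0.0]
ft_force: [0.0, 1.1, -0.2]
grip_width: 0.647
grasp_force: 0.0
```

```bash
python3 -c "
from h import *
togo([.5030,-.2313,.0777],86.8)
p=camera('scene'); save('s5.png',cv2.resize(p['img'][190:290,120:260],(800,570)))
f=cloud(p).reshape(-1,3); P=f[(abs(f[:,0]-.509)<.014)&(f[:,2]>.064)&(f[:,2]<.1)&(f[:,1]>-.15)&(f[:,1]<-.07)]
for y in np.arange(-.12,-.07,.003): Q=P[(P[:,1]>=y)&(P[:,1]<y+.003)]; print(round((y+.2275)*1e3),len(Q),Q[:,2].max().round(4) if len(Q) else '')
"
```

```text
t17.05 pos [ 0.5057 -0.189   0.0777] yaw 86.74 tilt [ 0. -0. -1.] go [-0.283 -0.002 -0.   ] spin -0.002 f [ 0.   1.1 -0.2] w 0.647 g 0 j [ 0.95  0.44 -0.8   1.84  0.37  1.02 -0.06]
108 8 0.0925
111 8 0.0912
114 7 0.094
117 8 0.0923
120 7 0.0903
123 4 0.0907
126 3 0.089
129 7 0.0865
132 7 0.0861
135 2 0.0827
138 5 0.081
141 5 0.0817
144 5 0.0816
147 24 0.0982
150 21 0.0991
153 8 0.0977
156 3 0.0992
```

View pics/s5.png

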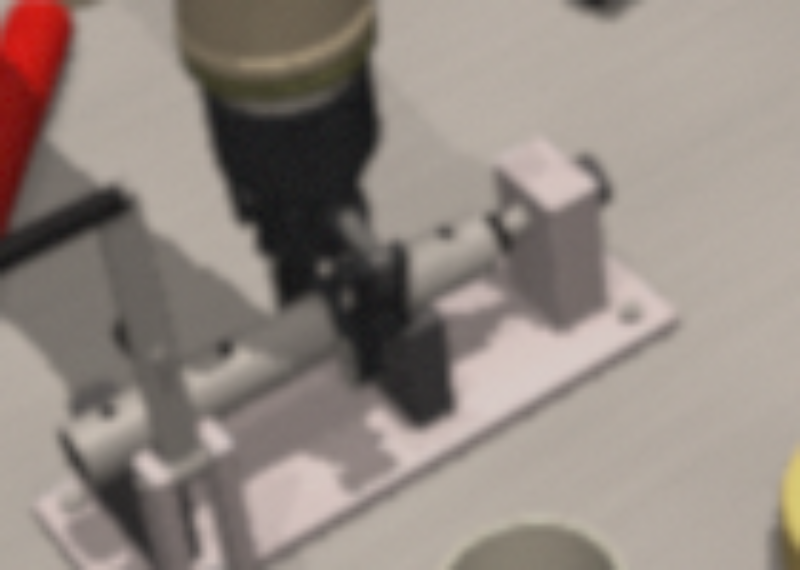

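The rod, from (70,450) to (500,240), sits free in both Vs and holds the plunger nose (505,235) in. I rise off it and head for the clamp handle.

Call:
carry_out(deltas=[[0,0,-0.05,0,0.3],[0,0,-0.15,0,0.3],[0,0,-0.4,0,0.3],[0,0,-0.7,0,0.3],[0,0,-1,0,0.3]])

```text
clock: 17.73
position: [0.5057, -0.1887, 0.2303]
ee_rot: [0.727, 0.687, 0.0, 0.001]
ft_force: [0.6, 0.1, 0.3]
grip_width: 0.653
grasp_force: 0.0
```

Call:
carry_out(deltas=[[0,0,-0.25,0,0.3],[0,0,-0.55,0,0.3],[0,0,-0.55,0,0.3]])

```text
clock: 18.1
position: [0.5071, -0.1887, 0.3146]
ee_rot: [0.727, 0.687, 0.001, 0.003]
ft_force: [1.1, -0.3, -0.9]
grip_width: 0.647
grasp_force: 0.0
```

Run:
```python
from h import *
togo([.5556,-.3436,.305],86.8)
p=camera("scene"); f=cloud(p).reshape(-1,3)
H=f[(abs(f[:,0]-.556)<.03)&(f[:,1]>-.365)&(f[:,1]<-.32)&(f[:,2]>.23)&(f[:,2]<.28)]; print("handle",len(H),H.min(0),H.max(0),H.mean(0))
```

```text
t18.10 pos [ 0.5071 -0.1887  0.3146] yaw 86.77 tilt [ 0.006 -0.003 -1.   ] go [-1.012  0.381  0.069] spin -0.001 f [ 1.1 -0.3 -0.9] w 0.647 g 0 j [ 1.04  0.21 -0.88  1.56  0.16  1.45  0.09]
handle 134 [ 0.54877552 -0.36474508  0.24602687] [ 0.56420162 -0.32017416  0.26279017] [ 0.55821493 -0.34306766  0.25630167]
```

Call:
carry_out(deltas=[[-0.25,0.1,0,0,0.5],[-0.5,0.2,0,0,0.5],[-0.75,0.3,0,0,0.5],[-1,0.38,0,0,0.5],[-1,0.38,0,0,0.5],[-1,0.38,0.15,0,0.5],[-1,0.38,0.3,0,0.5],[-1,0.38,0.36,0,0.5],[-1,0.38,0.36,0,0.5]])

```text
clock: 19.27
position: [0.5537, -0.3416, 0.2559]
ee_rot: [0.727, 0.687, -0.0, -0.0]
ft_force: [-0.3, 0.4, 0.7]
grip_width: 0.75
grasp_force: 0.0
```

Run:
```python
from h import *
togo([.556,-.3436,.257],86.8)
p=camera("wrist"); save("w3.png",p["img"])
```

```text
t19.27 pos [ 0.5537 -0.3416  0.2559] yaw 86.77 tilt [-0.001  0.    -1.   ] go [-0.013  0.016 -0.007] spin -0.001 f [-0.3  0.4  0.7] w 0.750 g 0 j [ 1.03  0.5  -0.78  1.35  0.35  1.43  0.21]
```

View pics/w3.png

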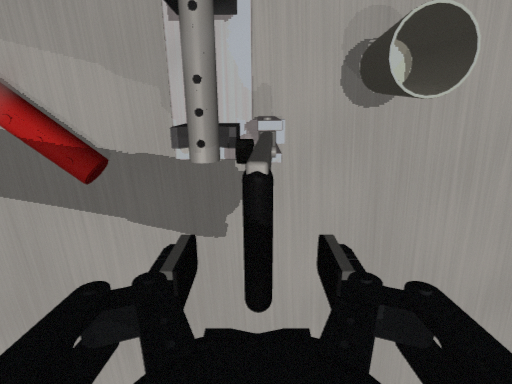

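The wrist view shows the handle bar (column 258, rows 170–310) centred between the pads, so I grip it.

Call:
carry_out(deltas=[[-0.013,0.016,0,0,0],[-0.013,0.016,0,0,-0.6],[-0.013,0.016,0,0,-1],[-0.013,0.016,0,0,-1],[-0.013,0.016,0,0,-1],[-0.013,0.016,0,0,-1],[-0.013,0.016,0,0,-1],[-0.013,0.016,0,0,-1]], force=40)

```text
clock: 20.32
position: [0.5562, -0.3442, 0.2566]
ee_rot: [0.727, 0.687, -0.0, 0.0]
ft_force: [-3.0, 0.1, 6.0]
grip_width: 0.149
grasp_force: 39.1
```

Run:
```python
from h import *
togo([.556,-.3436,.257],86.8)
# arc table: tool y is bed -y; start handle angle from x
o=manip.get_obs(); ex=np.array([.0558,.9984]); ey=np.array([-.9984,.0558]); O=np.array([.503,-.2275])
b=o["position"][:2]-O; y=b@ey; z=o["position"][2]-.003; print("bed x %.4f y %.4f"%(b@ex,y),"r",np.hypot(y+.065,z-.108))
a0=np.arctan2(z-.108,y+.065); print("a0",a0)
r=.145
for a in np.linspace(a0,-.03,22): print("%.2f"%a,"ty %.3f tz %.3f"%(-(-.065+r*np.cos(a)-y)/.15, -(.108+r*np.sin(a)-z)/.15))
```

```text
t20.32 pos [ 0.5562 -0.3442  0.2566] yaw 86.74 tilt [ 0. -0. -1.] go [ 0.004 -0.002 -0.002] spin -0.002 f [-3.   0.1  6. ] w 0.149 g 39 j [ 1.02  0.5  -0.78  1.34  0.35  1.44  0.21]
bed x -0.1136 y -0.0597 r 0.1457443054208892
a0 1.5342120906110506
1.53 ty 0.000 tz 0.005
1.46 ty -0.072 tz 0.010
1.39 ty -0.143 tz 0.021
1.31 ty -0.213 tz 0.037
1.24 ty -0.282 tz 0.058
1.16 ty -0.349 tz 0.084
1.09 ty -0.414 tz 0.115
1.01 ty -0.476 tz 0.151
0.94 ty -0.536 tz 0.191
0.86 ty -0.592 tz 0.236
0.79 ty -0.645 tz 0.285
0.71 ty -0.694 tz 0.337
0.64 ty -0.740 tz 0.393
0.57 ty -0.780 tz 0.453
0.49 ty -0.817 tz 0.515
0.42 ty -0.848 tz 0.580
0.34 ty -0.875 tz 0.646
0.27 ty -0.897 tz 0.715
0.19 ty -0.913 tz 0.785
0.12 ty -0.924 tz 0.856
0.04 ty -0.930 tz 0.928
-0.03 ty -0.931 tz 1.000
```

Call:
carry_out(deltas=[[0,-0.035,0.006,0,-1],[0,-0.072,0.01,0,-1],[0,-0.107,0.015,0,-1],[0,-0.143,0.021,0,-1],[0,-0.213,0.037,0,-1],[0,-0.213,0.037,0,-1]])

```text
clock: 21.08
position: [0.5252, -0.3426, 0.2523]
ee_rot: [0.727, 0.687, 0.001, 0.002]
ft_force: [-1.0, -0.3, 9.8]
grip_width: 0.149
grasp_force: 40.1
```

Call:
carry_out(deltas=[[0,-0.07,0.021,0,-1],[0,-0.136,0.047,0,-1],[0,-0.2,0.078,0,-1],[0,-0.263,0.114,0,-1],[0,-0.323,0.154,0,-1],[0,-0.38,0.2,0,-1],[0,-0.432,0.248,0,-1],[0,-0.432,0.248,0,-1]])

```text
clock: 22.08
position: [0.4597, -0.3391, 0.2129]
ee_rot: [0.727, 0.687, 0.0, 0.001]
ft_force: [4.6, -3.3, -4.2]
grip_width: 0.147
grasp_force: 39.8
```

Run:
```python
from h import *
togo([.556,-.3436,.257],86.8)
o=manip.get_obs(); ex=np.array([.0558,.9984]); ey=np.array([-.9984,.0558]); O=np.array([.503,-.2275])
b=o["position"][:2]-O; y=b@ey; z=o["position"][2]-.003; print("bed x %.4f y %.4f z %.4f"%(b@ex,y,z),"r",np.hypot(y+.065,z-.108),"ang",np.arctan2(z-.108,y+.065))
```

```text
t22.07 pos [ 0.4597 -0.3391  0.2129] yaw 86.72 tilt [ 0.001 -0.001 -1.   ] go [ 0.006  0.643 -0.293] spin -0.003 f [ 4.6 -3.3 -4.2] w 0.147 g 40 j [ 1.22  0.34 -0.8   1.63  0.26  1.28  0.31]
bed x -0.1138 y 0.0370 z 0.2099 r 0.14418461801163712 ang 0.7851631167413028
```

Tracking well, so I continue down (commanded point ty −0.645, tz 0.285).

Call:
carry_out(deltas=[[0,-0.049,0.052,0,-1],[0,-0.095,0.108,0,-1],[0,-0.135,0.168,0,-1],[0,-0.172,0.23,0,-1],[0,-0.203,0.295,0,-1],[0,-0.23,0.361,0,-1],[0,-0.252,0.43,0,-1],[0,-0.268,0.5,0,-1],[0,-0.279,0.571,0,-1],[0,-0.279,0.571,0,-1]])

```text
clock: 23.32
position: [0.4194, -0.3368, 0.1277]
ee_rot: [0.727, 0.687, 0.001, 0.002]
ft_force: [10.0, -6.3, -6.3]
grip_width: 0.147
grasp_force: 40.8
```

Call:
carry_out(deltas=[[0,-0.003,0.03,0,-1],[0,-0.006,0.06,0,-1],[0,-0.006,0.09,0,-1],[0,-0.006,0.11,0,-1],[0,-0.006,0.11,0,-1]])

```text
clock: 23.95
position: [0.4185, -0.3368, 0.112]
ee_rot: [0.727, 0.687, 0.001, 0.002]
ft_force: [5.8, -2.3, 2.3]
grip_width: 0.147
grasp_force: 41.9
```

```bash
cat > ang.py <<'E'
from h import *
togo([.556,-.3436,.257],86.8)
o=manip.get_obs(); ex=np.array([.0558,.9984]); ey=np.array([-.9984,.0558]); O=np.array([.503,-.2275])
b=o["position"][:2]-O; y=b@ey; z=o["position"][2]-.003; print("bed x %.4f y %.4f z %.4f"%(b@ex,y,z),"r",np.hypot(y+.065,z-.108),"ang",np.arctan2(z-.108,y+.065))
E
python3 ang.py
```

```text
t23.95 pos [ 0.4185 -0.3368  0.112 ] yaw 86.76 tilt [ 0.003 -0.002 -1.   ] go [ 0.005  0.921 -0.964] spin -0.001 f [ 5.8 -2.3  2.3] w 0.147 g 42 j [ 1.26  0.37 -0.78  1.83  0.29  1.06  0.31]
bed x -0.1138 y 0.0782 z 0.1090 r 0.14325306045633654 ang 0.007054487959873664
```

Call:
carry_out(deltas=[[0,0.008,0.01,0,-1],[0,0.01,0.015,0,-1],[0,0.01,0.015,0,-1]])

```text
clock: 24.32
position: [0.4185, -0.3368, 0.1095]
ee_rot: [0.727, 0.687, -0.0, 0.0]
ft_force: [-0.7, -2.6, 7.5]
grip_width: 0.15
grasp_force: 42.7
```

Call:
carry_out(deltas=[[0,0,0.01,0,-1],[0,0,0.015,0,-1],[0,0,0.015,0,-1]])

```text
clock: 24.7
position: [0.4186, -0.3369, 0.109]
ee_rot: [0.727, 0.687, -0.001, 0.001]
ft_force: [-10.2, 3.0, 29.4]
grip_width: 0.148
grasp_force: 44.9
```

Call:
carry_out(deltas=[[0,0,-0.007,0,-1],[0,0,-0.007,0,-0.5],[0,0,-0.007,0,-0.2],[0,0,-0.007,0,0],[0,0,-0.007,0,0],[0,0,-0.007,0,0]])

```text
clock: 25.45
position: [0.4185, -0.3362, 0.1077]
ee_rot: [0.727, 0.687, 0.0, -0.0]
ft_force: [0.2, -0.2, 0.6]
grip_width: 0.505
grasp_force: 0.0
```

Call:
carry_out(deltas=[[0,0,-0.1,0,0],[0,0,-0.3,0,0],[0,0,-0.6,0,0],[0,0,-0.9,0,0],[0,0,-1,0,0]])

```text
clock: 26.08
position: [0.4196, -0.3365, 0.2616]
ee_rot: [0.727, 0.687, 0.0, 0.002]
ft_force: [-0.3, -1.0, -0.3]
grip_width: 0.501
grasp_force: 0.0
```

Run:
```python
from h import *
p=camera("scene"); f=cloud(p).reshape(-1,3); save("s6.png",cv2.resize(p["img"][190:300,100:260],(800,550)))
ex=np.array([.0558,.9984]); ey=np.array([-.9984,.0558]); O=np.array([.503,-.2275])
B=np.c_[(f[:,:2]-O)@ex,(f[:,:2]-O)@ey,f[:,2]]
H=B[(B[:,0]>-.14)&(B[:,0]<-.085)&(abs(B[:,1]-.08)<.03)&(B[:,2]>.07)&(B[:,2]<.14)]; print("handle",len(H),H.min(0),H.max(0),H.mean(0))
A=B[(abs(B[:,0]+.07)<.008)&(B[:,1]>-.05)&(B[:,1]<.09)&(B[:,2]>.095)&(B[:,2]<.15)]; print("arm z vs y",np.polyfit(A[:,1],A[:,2],1))
for q in ["mould","basket","cheese"]: print(q,[b["position"] for b in boxes_of(q,p)][:1])
togo([.4186,-.3369,.2],86.8)
```

```text
handle 115 [-0.13847232  0.06947852  0.10343655] [-0.08503585  0.08557147  0.11718194] [-0.11230739  0.0746187   0.11185752]
arm z vs y [0.00246711 0.11297208]
mould [[0.7275, 0.2146, 0.0659]]
basket []
cheese [[0.7602, -0.0523, 0.0368]]
t26.27 pos [ 0.4181 -0.3361  0.2571] yaw 86.74 tilt [-0.001  0.    -1.   ] go [-0.005  0.004  0.381] spin -0.002 f [ 1.  -0.3 -0.3] w 0.499 g 0 j [ 1.32  0.22 -0.82  1.66  0.17  1.34  0.41]
```

View pics/s6.png

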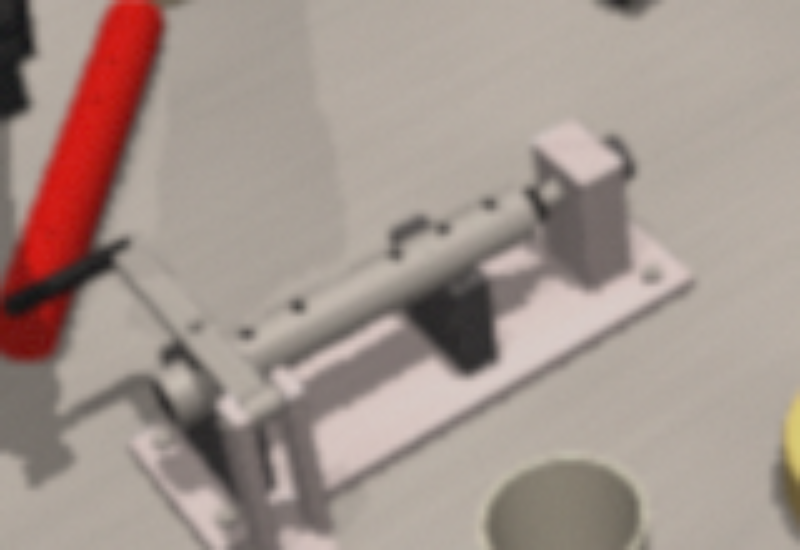

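The clamp arm lies level across the rod (fitted slope 0.002 rad). The rod is seated in both Vs with its end against the pushed-in plunger nose (540,203). The basket is in place and the gripper is clear, so I hand in.

```bash
python3 -c "
from workcell import ticket; print(ticket.hand_in())"
```

```text
the job is handed in; nothing more can be done
None
```

I laid the rod in the V-blocks short of the stop, slid it until the plunger was fully in (about 8 N over the drag), let it go, swung the clamp down to its hard stop, and handed in at about 26 s with the robot clear. The mould, basket and cheese were not touched.

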